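Roll the round blank into the V-cradle

ROBOT

A 7-joint arm with a two-finger parallel gripper is mounted at the origin on the work surface. World frame = base frame: x ahead of the robot, y to its left, z up, the work surface at z = 0. Lengths are in m, angles in rad, forces in N, time in s.
With the tool pointing down it reaches from about 0.35 to 0.9 m from the base axis. Payload 8.1 kg.
Tool frame: the origin (TCP) lies between the finger pads; the fingertips stand 19 mm ahead of it and the grasp point (between the pads) is the TCP; z points along the fingers, y is the line along which they close (so a half turn about z gives the same grasp; the last joint's range is limited). The gripper opens to 92 mm and grips with 3 to 60 N. Pads are 19 mm wide; open, the fingers measure 130 mm over their backs; the gripper's body (75 mm by 190 mm) begins 47 mm behind the grasp point.
Start: joints at [1.139, 0.434, 0.025, 1.573, -0.012, 1.134, -0.075], TCP at [0.202, -0.592, 0.246] pointing down, gripper open.
Joint ranges: [-2.62, 2.62], [-0.44, 2.09], [-1.27, 1.32], [0.08, 2.57], [-1.32, 4.46], [0.12, 2], [-2.74, 2.74]. Speed limits (rad/s): [2.22, 2.22, 3.01, 3.01, 3.14, 3.14, 3.14].

INTERFACE

Orientations are given as a unit quaternion [w, x, y, z].
In Python, from station import arm, optics gives the robot as it stands.
- The arm moves only by the shell command python3 -m inch 'ROWS' [FORCE]. ROWS is text: rows parted by semicolons, each of 5 numbers parted by spaces: the shift along the tool's x, y, z as a fraction of full scale, then the turn about the tool's z as a fraction of full scale, then the finger opening in mm, from 0 to 91.8. In form: dx dy dz roll hand; .... A call has exactly 10 rows; each row is the pose to reach, as a shift and turn from the pose commanded when the call began, along the tool's axes at that moment; what a row does not reach only later rows make up. Full scale, the value 1, is 120 mm for a shift and 120 degrees for a turn. A row lasts 1/12 s, in which the tool goes at most 41.7 mm and 7.16 degrees, less where a joint would pass 70% of its speed; a pose out of reach is approached as far as the arm can. A call with a number of a shift or a turn outside -1 to 1 is refused whole. A call with a gripper value outside its range is refused whole. The fingers move at their own pace and stop on an object; FORCE is the grip in N (left out, the last holds). Time passes only in rows, so rows that repeat a pose let the fingers close, or fill a call up. It gives the time, the measured TCP pose, the force, the opening and the grip force at its end, in the units of the state.
- arm.observe(): the state, without advancing time (a new reading comes with each control period).
- optics.read_camera(name): name is "scene" or "top" or "wrist"; returns a dict with "color" (384x512x3 uint8, red, green, blue), "depth" (384x512 float32, m along the optical axis (not along the pixel's ray), 0 where there is no reading), "K" (3x3 intrinsics, pixels), "view" (4x4, takes a point from world to camera coordinates). Camera axes: x right, y down, z forward; pixel columns grow to the right and rows downward; lengths in m; the calibration is good to about 2 mm. A picture is of the moment at which its call begins.
- arm.sign_off(): hands the job in; it is judged then, once.
The state is a dict: "time": time; "joint_positions": joint angles; "qd": joint speeds; "tau": joint torques, N m; "eef_pos": TCP position; "tool_rot": TCP orientation; "ft_force": force on the tool from outside, world axes, zero at the start; "ft_torque": the same for the moment, N m; "finger_gap": finger opening in m; "grip_force": force on a finger pad.
Only numpy, scipy, OpenCV 4.12 (cv2) and the standard library are available. Lean on these libraries where they do the work, as an engineer would, in place of code of your own. Each camera call takes 0.05 s, during which the arm holds its last target. There are 200 camera calls.

TASK

Roll the round wooden blank along the bench with your fingers, pushing it by its side, up the ramp of the dark wooden V-cradle until it drops and lies fully seated in the groove. Then push it endways along the groove until its end is against the brass stop, and take your hand away. Do not pick the blank up or drag it along without rolling, and leave everything else on the bench where it is.

Things in the scene. Friction and masses are not known exactly. Their poses are not given: they have to be found in the camera images.
- blank: Round bar of reddish-brown waxed wood, dark pencil line along each quarter, diameter 44, length 180, 0.14 to 0.28 kg, loose on the bench before the ramp, within 3.5 degrees of parallel to the groove. Origin at its centre; x runs along the bar, +x end nearer the stop; y, z turn as it rolls. Slippery (friction 0.4 to 0.6). Let go, it stops within centimetres on the level but rolls back down the ramp.
- cradle: Dark wooden V-cradle with pale groove flanks, fixed to the bench. Origin on the bench under the bottom of the V, mid length. x = rolling direction, y = along the groove (-80 to 80), z up. Profile along x: ramp from bench level at -119 up to a crest 15.3 high at -19; flanks at 35 degrees down to 2 above the bench at 0, up to 15.3 at 19; then a fence 26 to 48, 36 high, that halts the bar.
- groove (a point): Centre of a seated bar at mid length of the cradle: 29 above the cradle's origin; axes as the cradle's. With the bar against the stop its centre is at y=+10 from here and its free end overhangs the cradle's open end by 20.
- stop_face (a point): Point on the brass stop's inner face where the end of the seated bar bears: cradle y=-80, 29 above the bench; axes as the cradle's. The stop is a plate 46 high, 12 thick (y -92 to -80), x -24 to 48. The bar starts with its end 20 to 42 short of this face in y, so straight rolling clears it.
- screwdriver: Bystander, leave alone: screwdriver with an orange handle, about 200 long and 26 thick, lying on the bench beyond the roll path; origin under its middle on the bench
- try_square: Bystander, leave alone: try square lying flat: dark wooden stock 110 x 22 x 18 and a steel blade 26 x 150 x 3; origin under the middle of the stock
- offcut: Bystander, leave alone: small pale wooden offcut 90 x 45 x 32; origin at the centre of its underside
- mallet: Bystander, leave alone: wooden mallet lying down, head 65 x 110 x 60, about 275 long overall; origin on the bench, halfway along
- tape: Bystander, leave alone: flat yellow tape roll, diameter 96, hole 72, height 25; origin at the centre of its underside
- glue: Bystander, leave alone: upright pale glue bottle with yellow label and orange cap, diameter 60, height 150; origin at the centre of its underside
- square_blank: Bystander, leave alone: SQUARE pale wooden blank 190 x 40 x 40 (not the round one); origin at the centre of its underside
Things that resemble listed ones, but are neither listed nor needed, are in the scene too. Leave any green look-alike of the blank alone.

How it is judged:
By the outcome, as a careful person would: the job done as asked, in the order asked, and still so for the second after the job is handed in, with the robot touching nothing.
It also fails if it takes over 58 s, if anything falls off the work surface, if the arm or the gripper's body presses on something with over 40 N, if the wrist force passes 120 N, or if a joint passes its speed limit or range.

## Working session

There is one attempt and no reset: what is moved stays moved. The work goes in short steps, Python scripts to look and compute and a shell command to move; the robot and the scene stay as the last step left them, time stands still between calls to the robot, and variables do not carry over. Pictures are saved under pics/ and viewed, at most 10 in all, crops included, and the job is handed in when it is done.

```bash
mkdir -p pics; ls; python3 - <<'E'
from station import arm, optics
import cv2, numpy as np
print(arm.observe())
for n in ("scene","top"):
    c=optics.read_camera(n); np.savez(f"pics/{n}0.npz",**c)
    cv2.imwrite(f"pics/{n}0.png",cv2.resize(c["color"][:,:,::-1],(800,600)))
    print(n,c["K"],c["view"])
E
```

```text
pics
{'time': 0.0, 'joint_positions': array([ 1.13939207,  0.43525088,  0.02496212,  1.57411787, -0.01162163,
        1.13398616, -0.07508822]), 'qd': array([-4.00083224e-04, -2.10840267e-04,  9.46719815e-04, -5.52257880e-04,
        7.64884160e-05, -4.65212084e-04, -7.93912825e-04]), 'tau': array([-2.42696042e-04, -6.67845154e+01,  9.85038690e-01, -3.14462793e+01,
       -6.04960928e-02,  4.31416591e-02,  1.31111642e-04]), 'eef_pos': array([ 0.20162088, -0.59106677,  0.24491945]), 'tool_rot': array([-7.85320178e-04,  9.86520769e-01,  1.63634101e-01, -1.92586564e-04]), 'ft_force': array([ 0.51574364, -0.06501418,  0.3523416 ]), 'ft_torque': array([-0.01266816, -0.00635768, -0.01735905]), 'grip_force': 0.0, 'finger_gap': 0.09164745388328417}
scene [[417.26365346   0.         251.24502586]
 [  0.         417.26365346 198.11139692]
 [  0.           0.           1.        ]] [[-0.14849367  0.98887466 -0.00874792  0.09261963]
 [ 0.73459325  0.10437882 -0.67043107 -0.36922243]
 [-0.66205921 -0.10598093 -0.74192024  1.80701917]
 [ 0.          0.          0.          1.        ]]
top [[407.0888654    0.         260.41927042]
 [  0.         407.0888654  196.85062106]
 [  0.           0.           1.        ]] [[ 2.83955426e-02 -9.99595849e-01  1.35328219e-03 -1.44368761e-02]
 [-9.97211404e-01 -2.84212282e-02 -6.90047080e-02  5.33235451e-01]
 [ 6.90152816e-02  6.09917690e-04 -9.97615416e-01  1.32374097e+00]
 [ 0.00000000e+00  0.00000000e+00  0.00000000e+00  1.00000000e+00]]
```

View pics/scene0.png

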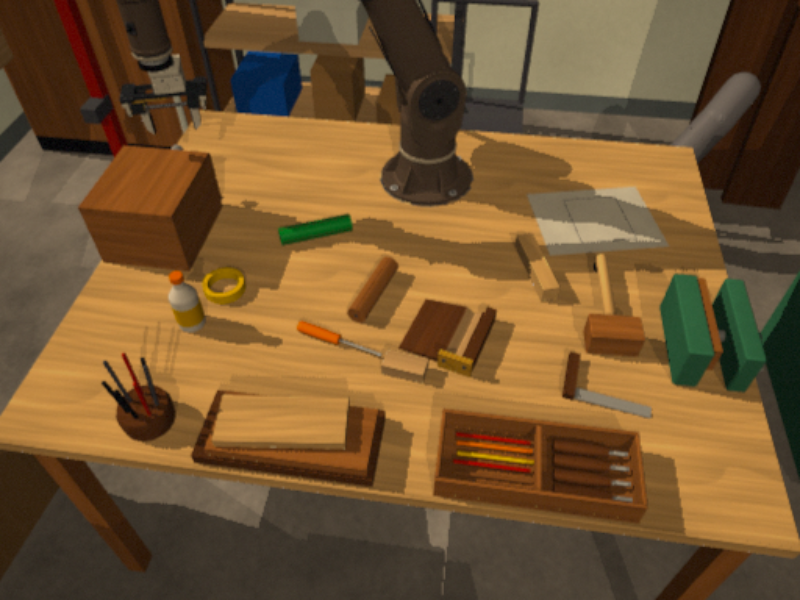

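View pics/top0.png

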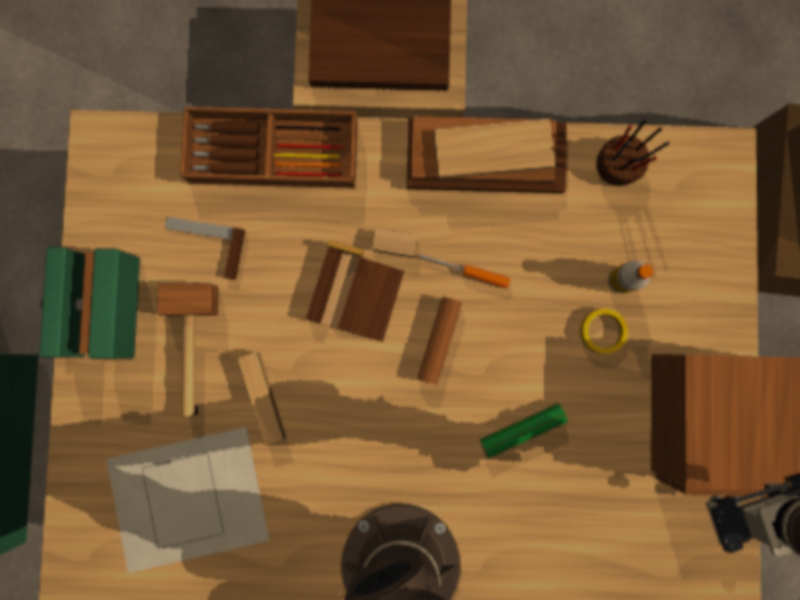

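Candidates for the blank, in 800x600 top-view pixels: the red-brown bar at (440,340), the green bar at (523,430), and the square pale blank at (262,397). The red-brown round bar before the ramp fits. The cradle is at (355,290) with its brass stop at (345,247), the far end. I'll confirm with a crop and measure.

```bash
cat > h.py <<'E'
import numpy as np, cv2
def cloud(c):
    v,u=np.mgrid[:384,:512]; d=c["depth"]; K=c["K"]
    p=np.stack([(u-K[0,2])/K[0,0]*d,(v-K[1,2])/K[1,1]*d,d,np.ones_like(d)],-1)
    return (p@np.linalg.inv(c["view"]).T)[...,:3]
E
python3 - <<'E'
from h import *
c=dict(np.load("pics/top0.npz")); P=cloud(c); col=c["color"].astype(int)
crop=c["color"][140:265,180:335,::-1]; cv2.imwrite("pics/crop0.png",cv2.resize(crop,None,fx=5,fy=4.8,interpolation=cv2.INTER_CUBIC)[:600,:800])
bench=np.median(P[250:280,200:250,2]);print("bench",bench)
def rect(m,zlo,zhi):
    q=P[m&(P[...,2]>zlo)&(P[...,2]<zhi)]
    print(len(q),cv2.minAreaRect((q[:,:2]*1000).astype(np.float32)),np.percentile(q[:,2],[2,50,98]).round(4))
m=np.zeros((384,512),bool); m[185:250,262:300]=1; rect(m,.012,.06)
m[:]=0; m[150:222,190:262]=1
rect(m,.025,.06); rect(m,.006,.06)
# height along cross-section
np.set_printoptions(linewidth=200,suppress=True)
for r in (180,195):print((P[r,190:300,2]*1000).astype(int)); print(P[r,[190,299]].round(3))
for uu in range(205,245,4):print(uu,(P[145:165,uu,2]*1000).astype(int))
E
```

```text
bench 0.00024806961706180797
762 ((473.93572998046875, -50.39594268798828), (82.77198028564453, 180.2044219970703), 74.37825012207031) [0.0246 0.0403 0.0478]
712 ((624.183349609375, 127.91331481933594), (118.50251770019531, 273.58062744140625), 37.946475982666016) [0.0273 0.0349 0.0493]
2191 ((572.4326171875, 116.04463958740234), (223.6062774658203, 234.400390625), 2.227606773376465) [0.0062 0.0138 0.0461]
[-3  1  0 -2  1  1 -4  0  2  1  0 -3  0 30 38 42 34 33 31 39 25 16 19 13 17  5  6  6  3  1  1  9 11 10 15 14  9 13 12 11  9  3 16  8  8 11 13  7  8  3  4  8  5  3  1  5  6  6  5  5  2  6 -2 -2  5  4
 -1  1  0  2  1 -5  0  0 -3  3  0  1  2  0 -6  1  0 -3  5  4  0  0  6 -1 -3  2 -5  2 -1  4  2 -1  0  0  1  0  0  0  0  6  4  2  3 -5]
[[ 0.585  0.239 -0.004]
 [ 0.596 -0.127 -0.006]]
[-2  1 -4  0 -6 -3 -2  0 30 38 37 34 33 35 33 35 14 10 18 16 18  4  5  3  7  1  4 11  8  8 20 12  7 12 11 17 15 13 15  7 13 12 11 13  7  9  9  5  6  3  6  1 11  5  4  6  0  1  0 -1  2  0  2  2  3  0
 -2  3  3  0  0  0  0  2 -2 -1 -2 -4  1  3  2  4  2 -5  1 -4  0 -3  1  2  6 29 34 34 41 43 39 44 46 43 46 42 38 35 35 -1  0  1  0  4]
[[ 0.534  0.237 -0.003]
 [ 0.544 -0.128  0.005]]
205 [ 3  0  1  0 -3 -2  2 -2 -8  7 -4 -3  5 -1  2 -1  0  6  0  3]
209 [  -2    0   -2    0   -3    1    2   -2    0    0    0 1357   -3    0    0   35   37   35   39   36]
213 [ 2 -2  0 -3  2  1  0  1  0 49 45 42 45 36 36 38 32 40 39 37]
217 [ 4  0  2 -1 -5  0  0  2 -1  4 44 43 46 50 29 15 15 13 15 13]
221 [ 2  3  2 -3 -2  0  2  2 -4  1 -1 43 48 47 53 31 15  9  8 10]
225 [-5  1  1  0  0 -1 -1 -1  2 -3 -1  2 47 38 44 45 34 12  7  7]
229 [ 0  0 -3  1  0  4 -3  0  2  1  2  1  1 36 49 44 49 42 19 16]
233 [-3 -1  0 -4 -1 -2 -1 -2  0  2 -1 -1 -3  0  0  0 -6  0 -1 -1]
237 [ 0  0 -3  4 -2 -5  0  0 -5  3 -1 -2  0  2 -4  1  1  0  0  1]
241 [1357   32   31   31   32   33   31   35   32   34   33   33   32   24   31    8    4    0   -5    1]
```

View pics/crop0.png

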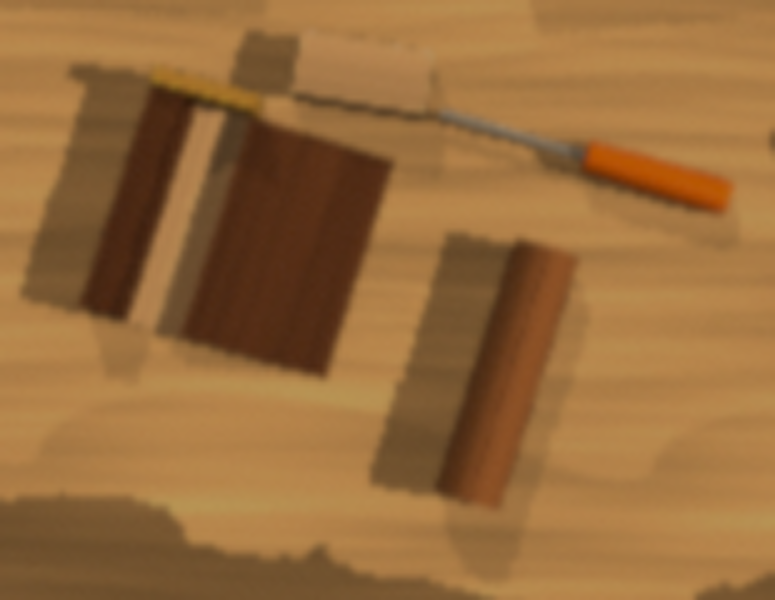

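The crop confirms it: the red-brown round bar lies at crop (510,370), and the cradle at (240,240) has its brass stop at the top, (205,88). Next I fit both models to the depth.

```bash
cat >> h.py <<'E'
from scipy.optimize import least_squares, minimize
def fit_cradle(P,g):
    q=P.reshape(-1,3); q=q[(np.hypot(q[:,0]-g[0],q[:,1]-g[1])<.17)&(abs(q[:,2])<.08)]
    def prof(x,y):
        h=np.interp(x,[-.119,-.019,0,.019,.026,.0261,.048,.0481],[0,.0153,.002,.0153,.0153,.036,.036,0],left=0,right=0)*(abs(y)<.08)
        return np.where((y<-.08)&(y>-.092)&(x>-.024)&(x<.048),.046,h)
    def cost(t):
        d=q[:,:2]-t[:2]; c,s=np.cos(t[2]),np.sin(t[2])
        e=q[:,2]-prof(d@[c,s],d@[-s,c]); return np.minimum(abs(e),.012).mean()
    best=min((minimize(cost,[g[0]+a,g[1],g[2]+b],method="Nelder-Mead",options=dict(initial_simplex=[[g[0]+a,g[1],g[2]+b],[g[0]+a+.01,g[1],g[2]+b],[g[0]+a,g[1]+.01,g[2]+b],[g[0]+a,g[1],g[2]+b+.05]])) for a in(-.01,.01) for b in(-.05,.05)),key=lambda r:r.fun)
    return best.x,best.fun
def fit_bar(c,P,g,z0=.022,rad=.14):
    hsv=cv2.cvtColor(c["color"],cv2.COLOR_RGB2HSV)
    m=(P[...,2]>z0+.006)&(P[...,2]<z0+.03)&(np.hypot(P[...,0]-g[0],P[...,1]-g[1])<rad)
    n,l,st,ce=cv2.connectedComponentsWithStats(m.astype(np.uint8))
    q=P[l==1+st[1:,4].argmax()]
    mu=q.mean(0); d=np.linalg.svd(q[:,:2]-mu[:2],full_matrices=False)[2][0]
    if d[0]<0:d=-d
    n=np.array([-d[1],d[0]])
    def res(t):
        dd=np.array([np.cos(t[1]),np.sin(t[1])]); nn=np.array([-dd[1],dd[0]])
        return np.hypot((q[:,:2]-mu[:2])@nn-t[0],q[:,2]-t[2])-.022
    r=least_squares(res,[0,np.arctan2(d[1],d[0]),z0],loss="soft_l1",f_scale=.003).x
    dd=np.array([np.cos(r[1]),np.sin(r[1])]); nn=np.array([-dd[1],dd[0]])
    s=(q[:,:2]-mu[:2])@dd; e=np.percentile(s,[.7,99.3])
    ctr=mu[:2]+nn*r[0]+dd*e.mean()
    return dict(ctr=ctr,z=r[2],ang=np.degrees(r[1]),len=np.ptp(e),n=len(q))
E
python3 - <<'E'
from h import *
c=dict(np.load("pics/top0.npz")); P=cloud(c)
t,f=fit_cradle(P,(.57,.117,np.pi/2-.26)); print(t,np.degrees(t[2]),f)
b=fit_bar(c,P,(.5,-.05),rad=.12); print(b)
x=np.array([np.cos(t[2]),np.sin(t[2])]);y=np.array([-x[1],x[0]])
d=b["ctr"]-t[:2]; print("bar in cradle",d@x,d@y,"ang vs groove",b["ang"]-np.degrees(t[2])+90)
c=dict(np.load("pics/scene0.npz")); P=cloud(c)
t,f=fit_cradle(P,(.57,.117,np.pi/2-.26)); print("scene",t,np.degrees(t[2]),f)
print(fit_bar(c,P,(.5,-.05),rad=.12))
E
```

```text
[0.5703361  0.14483731 1.3030865 ] 74.66135695056859 0.0027922343206127783
{'ctr': array([ 0.46858939, -0.06842333]), 'z': np.float64(0.022193719579757312), 'ang': np.float64(-15.507170110649668), 'len': np.float64(0.17714503771057416), 'n': 716}
bar in cradle -0.23257853396814607 0.04170995399331321 ang vs groove -0.16852706121825634
scene [0.56704139 0.14524117 1.29805118] 74.37285409414024 0.003231567190606185
{'ctr': array([ 0.46851483, -0.06784311]), 'z': np.float64(0.02056183485056384), 'ang': np.float64(-15.821325246712664), 'len': np.float64(0.17928944935584307), 'n': 443}
```

```bash
cat >> h.py <<'E'
from scipy.spatial.transform import Rotation as R
C=np.array([.569,.145]); YAW=np.radians(74.6)
CX=np.array([np.cos(YAW),np.sin(YAW)]); CY=np.array([-CX[1],CX[0]])
def go(x,y,z,yaw=YAW):
    "inch fractions to put the TCP at cradle x,y, height z, tool x along the rolling direction"
    from station import arm
    s=arm.observe(); w,a,b,c=s["tool_rot"]; M=R.from_quat([a,b,c,w]).as_matrix(); p=s["eef_pos"]
    d=np.r_[C+x*CX+y*CY,z]-p; e=p[:2]-C
    print("t",s["time"],"now cradle",(e@CX).round(4),(e@CY).round(4),p[2].round(4),"F",s["ft_force"].round(1))
    print("frac",(M.T@d/.12).round(3),"roll",round(-np.degrees((yaw-np.arctan2(M[1,0],M[0,0])+np.pi)%(2*np.pi)-np.pi)/120,3))
E
python3 -m inch '0.1 -0.1 0 -0.047 91; 0.2 -0.2 0 -0.094 91; 0.3 -0.3 0 -0.14 91; 0.4 -0.4 0 -0.187 91; 0.5 -0.5 0 -0.234 91; 0.6 -0.6 0 -0.28 91; 0.7 -0.7 0 -0.327 91; 0.8 -0.8 0 -0.374 91; 0.9 -0.9 0 -0.42 91; 1 -1 0 -0.467 91' && python3 -c "
from h import *
go(-.3,.041,.1)"
```

```text
time: 0.93
eef_pos: [0.2767, -0.4383, 0.2454]
tool_rot: [-0.0, 0.793, 0.61, -0.0]
ft_force: [0.1, -0.2, 0.8]
finger_gap: 0.0909
grip_force: 0.0
t 0.9333 now cradle -0.6399 0.1269 0.2454 F [ 0.1 -0.2  0.8]
frac [2.825 0.743 1.212] roll 0.005
```

```bash
python3 -m inch '0.1 0.07 0 0.005 91; 0.25 0.15 0 0.005 91; 0.4 0.25 0 0.005 91; 0.55 0.35 0 0.005 91; 0.7 0.45 0 0.005 91; 0.8 0.55 0 0.005 91; 0.9 0.65 0 0.005 91; 0.95 0.7 0 0.005 91; 1 0.743 0 0.005 91; 1 0.743 0 0.005 91' >/dev/null && python3 -m inch '0.1 0 0 0 91; 0.25 0 0 0 91; 0.4 0 0 0 91; 0.55 0 0 0 91; 0.7 0 0 0 91; 0.8 0 0 0 91; 0.9 0 0 0 91; 0.95 0 0 0 91; 1 0 0 0 91; 1 0 0 0 91' >/dev/null;  python3 -m inch '0.1 0 0.1 0 91; 0.25 0 0.2 0 91; 0.4 0 0.35 0 91; 0.55 0 0.5 0 91; 0.7 0 0.65 0 91; 0.75 0 0.8 0 91; 0.8 0 0.9 0 91; 0.825 0 0.95 0 91; 0.825 0 1 0 91; 0.825 0 1 0 91' && python3 - <<'E'
from h import *
from station import optics
go(-.29,.041,.032)
for n in ("top","wrist"):
    c=optics.read_camera(n); np.savez(f"pics/{n}1.npz",**c)
    if n=="wrist": cv2.imwrite(f"pics/{n}1.png",c["color"][:,:,::-1])
    P=cloud(c)
    try:
        b=fit_bar(c,P,(.4686,-.0684),rad=.1); d=b["ctr"]-C; print(n,b,d@CX,d@CY)
    except Exception as e: print(e)
E
```

```text
time: 3.43
eef_pos: [0.453, -0.1365, 0.125]
tool_rot: [-0.0, 0.797, 0.603, -0.0]
ft_force: [-0.6, -0.5, 1.2]
finger_gap: 0.0908
grip_force: 0.0
t 3.4333 now cradle -0.3022 0.0371 0.125 F [-0.6 -0.5  1.2]
frac [ 0.102 -0.032  0.775] roll -0.003
top {'ctr': array([ 0.46856275, -0.06852823]), 'z': np.float64(0.022247884025161844), 'ang': np.float64(-15.6423250884591), 'len': np.float64(0.1776856740360056), 'n': 716} -0.23253331190132429 0.04012736554922535
wrist {'ctr': array([ 0.46566321, -0.06753096]), 'z': np.float64(0.023045913233292137), 'ang': np.float64(-15.683053392684076), 'len': np.float64(0.1773569275377423), 'n': 11978} -0.23234184276234746 0.043187630192627904
```

View pics/wrist1.png

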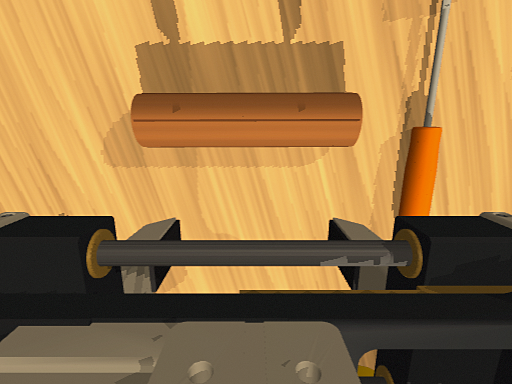

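The wrist view shows the bar square ahead of the fingers at (247,120). The screwdriver handle is at (420,170), close to the right finger's lane, so I'll measure that clearance and the finger faces.

```bash
python3 - <<'E'
from h import *
for n in("top0","wrist1"):
    c=dict(np.load(f"pics/{n}.npz")); P=cloud(c); h=cv2.cvtColor(c["color"],cv2.COLOR_RGB2HSV)
    m=(h[...,0]<16)&(h[...,1]>225)&(h[...,2]>100)&(np.hypot(P[...,0]-.6,P[...,1]+.1)<.15)&(P[...,2]>.003)&(P[...,2]<.05)
    q=P[m]; e=q[:,:2]-C; X=e@CX;Y=e@CY; print(n,len(q),np.percentile(X,[1,99]),np.percentile(Y,[1,99]),[np.percentile(Y[abs(X-x)<.01],[1,99]).round(3) for x in(-.3,-.27,-.23,-.2,-.17,-.15) if (abs(X-x)<.01).sum()>5])
c=dict(np.load("pics/wrist1.npz"));P=cloud(c);d=c["depth"]
for r in (225,240,255,270):
  for u in (140,160,170,340,360,380): 
    e=P[r,u,:2]-C; print(r,u,(e@CX).round(3),(e@CY).round(3),P[r,u,2].round(3),end=' | ')
  print()
E
```

```text
top0 160 [-0.33357529 -0.24269345] [-0.12610208 -0.10704266] [array([-0.126, -0.108]), array([-0.126, -0.108])]
wrist1 2394 [-0.31852599 -0.23923099] [-0.12336035 -0.10336389] [array([-0.123, -0.103]), array([-0.123, -0.104]), array([-0.121, -0.106])]
225 140 -0.336 0.156 0.0 | 225 160 -0.29 0.09 0.122 | 225 170 -0.29 0.085 0.12 | 225 340 -0.291 -0.01 0.121 | 225 360 -0.291 -0.022 0.121 | 225 380 -0.337 -0.091 0.001 | 
240 140 -0.271 0.074 0.186 | 240 160 -0.27 0.067 0.186 | 240 170 -0.271 0.064 0.186 | 240 340 -0.271 0.01 0.185 | 240 360 -0.271 0.004 0.185 | 240 380 -0.271 -0.002 0.185 | 
255 140 -0.274 0.072 0.19 | 255 160 -0.273 0.066 0.191 | 255 170 -0.273 0.063 0.19 | 255 340 -0.274 0.012 0.191 | 255 360 -0.273 0.006 0.191 | 255 380 -0.274 -0.0 0.191 | 
270 140 -0.294 0.085 0.163 | 270 160 -0.303 0.083 0.147 | 270 170 -0.387 0.129 0.002 | 270 340 -0.311 -0.008 0.135 | 270 360 -0.3 -0.01 0.154 | 270 380 -0.29 -0.011 0.17 |
```

```bash
python3 -m inch '0.02 -0.01 0.1 -0.001 91; 0.04 -0.02 0.2 -0.002 91; 0.06 -0.03 0.3 -0.003 91; 0.08 -0.03 0.4 -0.003 91; 0.1 -0.03 0.5 -0.003 91; 0.1 -0.03 0.6 -0.003 91; 0.1 -0.03 0.7 -0.003 91; 0.1 -0.03 0.75 -0.003 91; 0.1 -0.03 0.775 -0.003 91; 0.1 -0.03 0.775 -0.003 91'  && python3 -m inch '0.03 0 0 0 91; 0.07 0 0 0 91; 0.11 0 0 0 91; 0.15 0 0 0 91; 0.2 0 0 0 91; 0.25 0 0 0 91; 0.3 0 0 0 91; 0.35 0 0 0 91; 0.4 0 0 0 91; 0.45 0 0 0 91' && python3 - <<'E'
from h import *
from station import optics
go(-.12,.041,.032)
for n in ("top","wrist"):
    c=optics.read_camera(n); b=fit_bar(c,cloud(c),(.4886,-.02),rad=.1); d=b["ctr"]-C; print(n,b,d@CX,d@CY)
E
```

```text
time: 4.37
eef_pos: [0.4533, -0.1237, 0.0328]
tool_rot: [0.0, 0.795, 0.606, -0.0]
ft_force: [0.3, 0.3, 0.7]
finger_gap: 0.091
grip_force: 0.0
time: 5.2
eef_pos: [0.4676, -0.0706, 0.0327]
tool_rot: [-0.0, 0.795, 0.606, -0.0]
ft_force: [0.7, -0.6, -0.4]
finger_gap: 0.0908
grip_force: 0.1
t 5.2 now cradle -0.2348 0.0405 0.0327 F [ 0.7 -0.6 -0.4]
frac [ 0.956 -0.004  0.006] roll 0.0
top {'ctr': array([ 0.43275722, -0.02673821]), 'z': np.float64(0.022822884926860885), 'ang': np.float64(-14.590446758517249), 'len': np.float64(0.08817905595749802), 'n': 139} -0.20175211717346112 0.08574490236826933
wrist {'ctr': array([ 0.47509852, -0.03373311]), 'z': np.float64(0.023005950976852495), 'ang': np.float64(-15.411846684522732), 'len': np.float64(0.17651992833210053), 'n': 28060} -0.19725188254849352 0.04306631272736633
```

```bash
python3 -m inch '0.05 0 0 0 91; 0.1 0 0 0 91; 0.15 0 0 0 91; 0.2 0 0 0 91; 0.25 0 0 0 91; 0.3 0 0 0 91; 0.35 0 0 0 91; 0.4 0 0 0 91; 0.45 0 0 0 91; 0.5 0 0 0 91' >/dev/null && python3 -m inch '0.05 0 0 0 91; 0.1 0 0 0 91; 0.15 0 0 0 91; 0.2 0 0 0 91; 0.25 0 0 0 91; 0.3 0 0 0 91; 0.35 0 -0.005 0 91; 0.4 0 -0.01 0 91; 0.45 0 -0.015 0 91; 0.5 0 -0.02 0 91' && python3 - <<'E'
from h import *
from station import optics
go(-.036,.041,.045)
c=optics.read_camera("wrist"); b=fit_bar(c,cloud(c),C-.085*CX+.04*CY,.026,rad=.1); d=b["ctr"]-C; print(b,d@CX,d@CY)
E
```

```text
time: 6.97
eef_pos: [0.4994, 0.045, 0.0352]
tool_rot: [0.0, 0.795, 0.606, -0.0]
ft_force: [-0.6, -0.7, 0.9]
finger_gap: 0.0908
grip_force: 0.7
t 6.9667 now cradle -0.1149 0.0405 0.0352 F [-0.6 -0.7  0.9]
frac [ 0.657 -0.004 -0.082] roll 0.0
{'ctr': array([0.50544826, 0.07810341]), 'z': np.float64(0.029117015431308676), 'ang': np.float64(-15.436521704702043), 'len': np.float64(0.17695470978267885), 'n': 30237} -0.08137125079592512 0.04350514319067485
```

```bash
python3 -m inch '0.05 0 -0.006 0 91; 0.1 0 -0.012 0 91; 0.15 0 -0.018 0 91; 0.2 0 -0.024 0 91; 0.25 0 -0.03 0 91; 0.3 0 -0.037 0 91; 0.35 0 -0.044 0 91; 0.4 0 -0.05 0 91; 0.45 0 -0.056 0 91; 0.5 0 -0.062 0 91' && python3 -m inch '0.04 0 -0.005 0 91; 0.08 0 -0.01 0 91; 0.12 0 -0.015 0 91; 0.155 0 -0.02 0 91; 0.155 0 -0.02 0 91; 0.155 0 -0.02 0 91; 0.155 0 -0.02 0 91; 0.155 0 -0.02 0 91; 0.155 0 -0.02 0 91; 0.155 0 -0.02 0 91' && python3 - <<'E'
from h import *
from station import optics
go(-.10,.17,.15)
c=optics.read_camera("wrist"); cv2.imwrite("pics/wrist2.png",c["color"][:,:,::-1]); b=fit_bar(c,cloud(c),C+.04*CY,.029,rad=.1); d=b["ctr"]-C; print(b,d@CX,d@CY)
E
```

```text
time: 7.85
eef_pos: [0.5153, 0.1029, 0.0426]
tool_rot: [0.0, 0.795, 0.606, -0.0]
ft_force: [-1.4, -1.1, 0.8]
finger_gap: 0.0908
grip_force: 0.5
time: 8.68
eef_pos: [0.5201, 0.1199, 0.045]
tool_rot: [0.0, 0.795, 0.606, -0.0]
ft_force: [-0.4, 0.2, 0.3]
finger_gap: 0.0908
grip_force: 0.0
t 8.6833 now cradle -0.0372 0.0405 0.045 F [-0.4  0.2  0.3]
frac [-0.524 -1.079 -0.875] roll 0.0
{'ctr': array([0.52710148, 0.15656674]), 'z': np.float64(0.0299497626267157), 'ang': np.float64(-15.330655769514218), 'len': np.float64(0.1775433156345996), 'n': 26812} 2.503514614336281e-05 0.043465792360232416
```

View pics/wrist2.png

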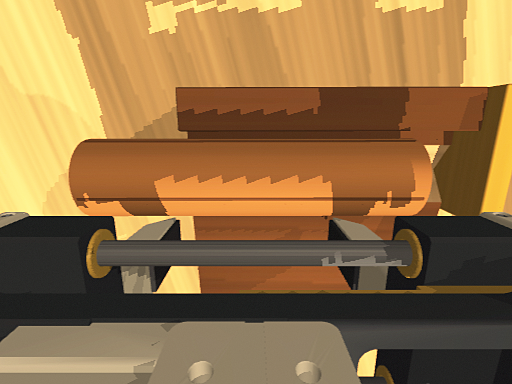

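The bar is seated: x = 0.0 mm, z = 30 mm and parallel to the groove. In the picture it lies at (250,180), with the stop to the right at (490,150). I'll retreat, close the fingers and go round to the free end.

```bash
python3 -m inch '-0.1 0 0 0 91; -0.25 0 0 0 91; -0.3 0 -0.15 0 91; -0.3 0 -0.35 0 91; -0.3 0 -0.55 0 91; -0.3 0 -0.7 0 91; -0.3 -0.1 -0.8 0 91; -0.3 -0.2 -0.8 0 60; -0.3 -0.3 -0.8 0 30; -0.3 -0.4 -0.8 0 0' >/dev/null && python3 -m inch '0.05 -0.1 0 0 0; 0.15 -0.2 0 0 0; 0.3 -0.35 0 0 0; 0.4 -0.5 0 0 0; 0.5 -0.6 0 0 0; 0.6 -0.7 0 0 0; 0.61 -0.75 0 0 0; 0.61 -0.76 0 0 0; 0.61 -0.76 0 0 0; 0.61 -0.76 0 0 0' && python3 - <<'E'
from h import *
from station import optics
go(0,.18,.036)
for n in ("wrist","top"):
    c=optics.read_camera(n); cv2.imwrite(f"pics/{n}3.png",c["color"][:,:,::-1]); b=fit_bar(c,cloud(c),C+.04*CY,.029,rad=.1); d=b["ctr"]-C; print(b,d@CX,d@CY)
E
```

```text
time: 10.4
eef_pos: [0.3959, 0.192, 0.1407]
tool_rot: [0.0, 0.796, 0.606, -0.0]
ft_force: [-0.3, 0.1, 0.2]
finger_gap: 0.0085
grip_force: 0.0
t 10.4 now cradle -0.0006 0.1794 0.1407 F [-0.3  0.1  0.2]
frac [ 0.006 -0.005  0.872] roll -0.0
{'ctr': array([0.52538761, 0.15702007]), 'z': np.float64(0.0298440203243575), 'ang': np.float64(-15.342786192204866), 'len': np.float64(0.17620897726166804), 'n': 8738} 6.960594857623955e-06 0.045238512899370024
{'ctr': array([0.55095503, 0.15004394]), 'z': np.float64(0.028841124328031202), 'ang': np.float64(-15.302016727034031), 'len': np.float64(0.1346027506117255), 'n': 525} 7.088688755250233e-05 0.0187365256086207
```

View pics/wrist3.png

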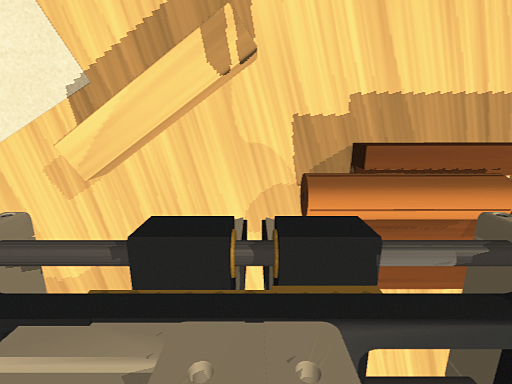

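The view shows the bar's free end at (305,195), the closed fingers at about (253,260) clear of it, and the square blank well away at (160,100). I descend and push endways.

```bash
python3 -m inch '0 0 0.1 0 0; 0 0 0.25 0 0; 0 0 0.4 0 0; 0 0 0.55 0 0; 0 0 0.7 0 0; 0 0 0.8 0 0; 0 0 0.85 0 0; 0 0 0.87 0 0; 0 0 0.87 0 0; 0 0 0.87 0 0' && python3 -m inch '0 0.03 0 0 0; 0 0.06 0 0 0; 0 0.09 0 0 0; 0 0.12 0 0 0; 0 0.15 0 0 0; 0 0.18 0 0 0; 0 0.21 0 0 0; 0 0.24 0 0 0; 0 0.27 0 0 0; 0 0.3 0 0 0' && python3 - <<'E'
from h import *
from station import optics
go(0,.119,.036)
c=optics.read_camera("wrist"); b=fit_bar(c,cloud(c),C+.04*CY,.029,rad=.1); d=b["ctr"]-C; print(b,d@CX,d@CY)
P=cloud(c); e=P[...,:2]-C; q=(abs(e@CX)<.015)&(P[...,2]>.035)&(P[...,2]<.06)&(abs(e@CY)<.2); print("bar/finger y range",np.percentile((e@CY)[q],[0.5,50,97,99.5]))
E
```

```text
time: 11.33
eef_pos: [0.3962, 0.193, 0.037]
tool_rot: [0.0, 0.795, 0.606, 0.0]
ft_force: [-0.1, -0.4, 0.2]
finger_gap: 0.0007
grip_force: 0.0
time: 12.17
eef_pos: [0.4304, 0.1834, 0.0365]
tool_rot: [-0.0, 0.795, 0.606, -0.0]
ft_force: [-1.1, 1.0, 0.5]
finger_gap: 0.0009
grip_force: 1.0
t 12.1667 now cradle 0.0002 0.1438 0.0365 F [-1.1  1.   0.5]
frac [-0.002  0.207  0.004] roll 0.0
{'ctr': array([0.53433206, 0.19327731]), 'z': np.float64(0.01586809446742077), 'ang': np.float64(-15.561749732181442), 'len': np.float64(0.07105725408937864), 'n': 5739} 0.03733764990890949 0.0462435402347628
bar/finger y range [0.03407468 0.06309348 0.14284584 0.14660319]
```

```bash
python3 -m inch '0 0.02 0 0 0; 0 0.04 0 0 0; 0 0.06 0 0 0; 0 0.08 0 0 0; 0 0.1 0 0 0; 0 0.12 0 0 0; 0 0.14 0 0 0; 0 0.15 0 0 0; 0 0.16 0 0 0; 0 0.16 0 0 0' && python3 - <<'E'
from h import *
from station import optics
go(0,.119,.036)
for n in ("top","scene"):
    c=optics.read_camera(n); b=fit_bar(c,cloud(c),C+.02*CY,.029,rad=.11); d=b["ctr"]-C; print(b,d@CX,d@CY)
E
```

```text
time: 13.05
eef_pos: [0.4493, 0.1783, 0.0366]
tool_rot: [0.0, 0.795, 0.606, 0.0]
ft_force: [-0.6, -0.1, -0.1]
finger_gap: 0.0005
grip_force: 0.2
t 13.05 now cradle 0.0003 0.1243 0.0366 F [-0.6 -0.1 -0.1]
frac [-0.003  0.044  0.005] roll 0.0
{'ctr': array([0.60188615, 0.14097471]), 'z': np.float64(0.030258814770213277), 'ang': np.float64(-13.83691108369176), 'len': np.float64(0.11112670742986591), 'n': 581} 0.004852352789288224 -0.03277432406471808
{'ctr': array([0.57766154, 0.14312728]), 'z': np.float64(0.027654435292216638), 'ang': np.float64(-14.078652973121129), 'len': np.float64(0.1593960059053764), 'n': 486} 0.000494643635137642 -0.00884785841715357
```

```bash
for i in 1; do python3 -m inch '0 0.005 0 0 0; 0 0.01 0 0 0; 0 0.015 0 0 0; 0 0.02 0 0 0; 0 0.025 0 0 0; 0 0.03 0 0 0; 0 0.03 0 0 0; 0 0.03 0 0 0; 0 0.03 0 0 0; 0 0.03 0 0 0'; done; python3 -c "
from h import *
go(0,.119,.036)"
```

```text
time: 13.98
eef_pos: [0.4525, 0.1774, 0.0366]
tool_rot: [0.0, 0.795, 0.606, 0.0]
ft_force: [-1.0, 0.7, 0.4]
finger_gap: 0.0004
grip_force: 0.5
t 13.9833 now cradle 0.0003 0.1209 0.0366 F [-1.   0.7  0.4]
frac [-0.003  0.016  0.005] roll 0.0
```

```bash
python3 -m inch '0 0.002 0 0 0; 0 0.004 0 0 0; 0 0.006 0 0 0; 0 0.008 0 0 0; 0 0.01 0 0 0; 0 0.012 0 0 0; 0 0.014 0 0 0; 0 0.016 0 0 0; 0 0.016 0 0 0; 0 0.016 0 0 0'; python3 -c "
from h import *
go(0,.119,.036)"
```

```text
time: 14.82
eef_pos: [0.4543, 0.1769, 0.0365]
tool_rot: [0.0, 0.795, 0.606, -0.0]
ft_force: [-2.4, 0.6, 1.0]
finger_gap: 0.0002
grip_force: 0.9
t 14.8167 now cradle 0.0003 0.1191 0.0365 F [-2.4  0.6  1. ]
frac [-0.002  0.     0.005] roll 0.0
```

```bash
python3 -m inch '0 0.002 0 0 0; 0 0.004 0 0 0; 0 0.006 0 0 0; 0 0.008 0 0 0; 0 0.01 0 0 0; 0 0.012 0 0 0; 0 0.014 0 0 0; 0 0.016 0 0 0; 0 0.016 0 0 0; 0 0.016 0 0 0'; python3 - <<'E'
from h import *
from station import optics
go(0,.119,.036)
c=optics.read_camera("scene"); cv2.imwrite("pics/scene4.png",cv2.resize(c["color"][170:260,230:340,::-1],None,fx=6,fy=6,interpolation=cv2.INTER_CUBIC))
E
```

```text
time: 15.65
eef_pos: [0.4544, 0.1768, 0.0365]
tool_rot: [-0.001, 0.795, 0.607, -0.001]
ft_force: [-8.9, 2.4, 6.0]
finger_gap: 0.0002
grip_force: 4.8
t 15.65 now cradle 0.0003 0.1189 0.0365 F [-8.9  2.4  6. ]
frac [-0.002 -0.001  0.004] roll 0.001
```

View pics/scene4.png

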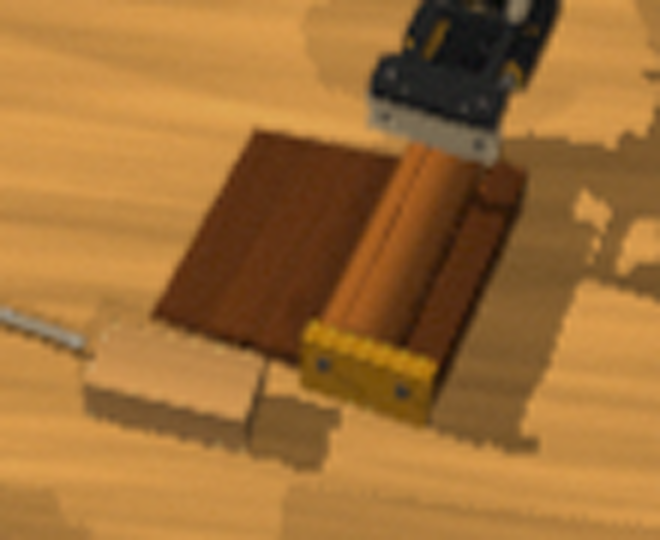

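The force jumped to 9 N and motion halted at y = 0.119, just as predicted. The crop shows the bar's end at the brass stop, around (370,340). Now I retreat.

```bash
python3 -m inch '0 -0.02 0 0 0; 0 -0.05 0 0 0; 0 -0.1 0 0 0; 0 -0.18 0 0 0; 0 -0.26 0 0 0; 0 -0.34 0 0 0; 0 -0.42 -0.05 0 0; 0 -0.5 -0.15 0 0; 0 -0.55 -0.3 0 0; 0 -0.55 -0.45 0 0' >/dev/null; python3 -m inch '0 0 -0.15 0 0; 0 0 -0.35 0 0; 0 -0.1 -0.55 0 0; 0 -0.2 -0.75 0 0; 0 -0.3 -0.9 0 0; 0 -0.4 -1 0 0; 0 -0.4 -1 0 0; 0 -0.4 -1 0 0; 0 -0.4 -1 0 0; 0 -0.4 -1 0 0'; python3 - <<'E'
from h import *
from station import optics
go(0,.119,.036)
for n in("top","scene","wrist"):
    c=optics.read_camera(n); P=cloud(c); e=P[...,:2]-C; X=e@CX;Y=e@CY
    P[(Y<-.07)|(X>.022)]=0
    b=fit_bar(c,P,C+.02*CY,.029,rad=.12); d=b["ctr"]-C; ends=d@CY+np.array([-1,1])*b["len"]/2; print(n,b["z"],b["ang"],d@CX,ends)
    if n=="top": cv2.imwrite("pics/top5.png",cv2.resize(c["color"][:,:,::-1],(800,600)))
E
```

```text
time: 17.37
eef_pos: [0.3462, 0.2061, 0.2098]
tool_rot: [-0.0, 0.795, 0.606, -0.001]
ft_force: [1.0, -0.7, 0.0]
finger_gap: 0.0004
grip_force: 0.0
t 17.3667 now cradle -0.0003 0.231 0.2098 F [ 1.  -0.7  0. ]
frac [0.003 0.935 1.448] roll 0.0
top 0.029185261034811713 -15.085416281991579 0.0001419674643614556 [-0.06840808  0.09748802]
scene 0.027654696863886 -15.30304962769703 -0.00045681667948276175 [-0.06918597  0.10023555]
wrist 0.02976873739807927 -15.347616904231327 7.133414744043397e-05 [-0.05772635  0.10177837]
```

View pics/top5.png

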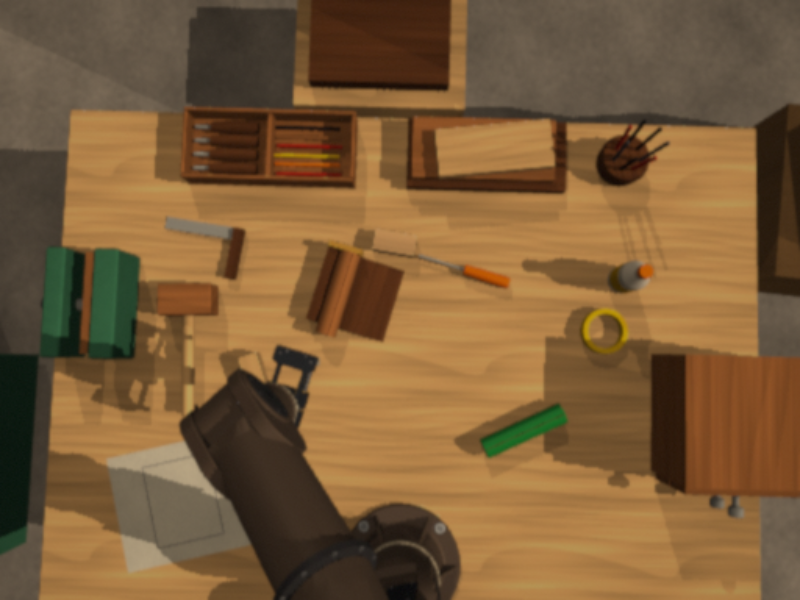

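The bar is seated at (340,290), with its free end at y = +0.100 as it should be, the hand clear, and everything else in place.

```bash
python3 -c "
from station import arm
print(arm.sign_off())"
```

```text
the job is handed in; nothing more can be done
None
```

I rolled the blank up the ramp into the groove, where it measured fully seated, then pushed it endways until the force rose to about 9 N at the brass stop; I took the hand clear and handed the job in at about 17.5 s, with nothing else seen to have moved.

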